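Restart the tripped polisher

TASK

The polisher has tripped out, so restart it from the three small control boxes by pressing only: first press the white-dotted end of the water-pump rocker fully down, then push the popped-out white breaker button fully in, then press the green start button fully down and let it come back up. Keep to that order, do not press the red stop button, and pick nothing up: the boxes stay standing where they are and the jars, tape, syringe and wooden stick are left undisturbed.

Things in the scene. Friction and masses are not known exactly. Their poses are not given: they have to be found in the camera images.
- pump_box: Water-pump switch box: grey case with a blue top plate and a white drop mark, 86 (x) x 76 (y) x 48 mm high, about 0.9 kg, standing loose on rubber feet. Origin: centre of its underside; z up, x away from the robot at yaw 0 (it may be turned by up to 15 degrees). The rocker sits in the middle of its top.
- pump_rocker (a joint): Black paddle rocker on pump_box, 60 mm along the box's x and 30 mm wide; pivot on the box's centre line, 54 mm above the table, along the box's y. Angle in rad: 0 = off (the dotted half, on the box's -x side, slopes up away from the pivot at 0.30 rad, the other half is level), 0.30 = fully on (dotted half level, its top about 58 mm above the table). It may start slightly above 0. It stays where it is left; pressing at the dot takes about 4 N and moves it about 6 mm.
- rocker_dot (a point): The white dot on top of the rocker's raised half, 21 mm from the pivot: the point to press straight down. It moves with the rocker and is turned with it.
- breaker_box: Breaker box: grey case with a black top plate, 76 x 76 x 48 mm high, about 0.9 kg, loose on rubber feet. Origin: centre of its underside; axes as for pump_box. One round button in an aluminium collar (38 mm across, top 55 mm above the table) in the middle of its top.
- breaker_button (a joint): Round white breaker button, 26 mm across, with an orange band below its head that shows while it stands out. Travel straight down in m: 0 = popped out (may start up to 0.0015), 0.008 = fully in. It has no spring: it takes about 4 N to push and stays where it is left.
- breaker_top (a point): Centre of the breaker button's top face; about 70 mm above the table when popped out, 62 mm when fully in.
- motor_box: Motor station: grey case with an aluminium top plate, 76 (x) x 120 (y) x 48 mm high, about 1.2 kg, loose on rubber feet. Origin: centre of its underside; axes as for pump_box. Green start button on its +y (left) half, red mushroom stop button on a yellow disc on its -y (right) half, 64 mm apart.
- start_button (a joint): Green start button, 32 mm across in a black collar 48 mm across (collar top 60 mm above the table). Travel straight down in m: 0 = up, 0.006 = fully down (top 4 mm above the collar). Sprung: about 1.5 N to start, 5 N fully down; it comes back up when let go.
- start_button_top (a point): Centre of the green button's top face: 70 mm above the table when up, 64 mm when fully down.
- stop_button (a joint): Red mushroom stop button, 38 mm across, 75 mm above the table at its top. Travel down in m: 0 = up, 0.006 = fully down; sprung. Not to be pressed.
- stop_top (a point): Centre of the top of the red stop button.
- jar_tin: Jar with a cream lid, 56 mm across, 61 mm high; bystander, loose. Origin: centre of its underside.
- jar_alu: White jar with a red lid, 46 mm across, 75 mm high; bystander, loose. Origin: centre of its underside.
- tape_1: Roll of cream tape lying flat, 98 mm across, 25 mm high; bystander, loose. Origin: centre of its underside.
- syringe_1: White and yellow paste syringe lying along x between two boxes, 128 mm long, 23 mm wide, 15 mm high; bystander, loose. Origin: centre of its underside.
- dop_1: Round wooden stick with a dark tip lying along x between two boxes, 137 mm long, 10 mm thick; bystander, loose. Origin: centre of its underside.

How it is judged:
By the outcome, as a careful person would: the job done as asked, in the order asked, and still so for the second after the job is handed in, with the robot touching nothing.
It also fails if it takes over 43 s, if anything falls off the work surface, if the arm or the gripper's body presses on something with over 40 N, if the wrist force passes 120 N, or if a joint passes its speed limit or range.

ROBOT

A 6-joint arm with a two-finger parallel gripper is mounted at the origin on a cart in front of the work surface, level with it; the furniture and walls round the work are solid. World frame = base frame: x ahead of the robot, y to its left, z up, the work surface at z = 0. Lengths are in m, angles in rad, forces in N, time in s.
With the tool pointing down it reaches from about 0.425 to 0.95 m from the base axis. Payload 3.5 kg.
Tool frame: the origin (TCP) lies on the centre line of the jaws, within the pads' length; the fingertips stand 14 mm ahead of it and the grasp point (between the pads) lies 5 mm behind it (tips_ahead is the distance from the TCP to the fingertips, in m); y points along the fingers, z is the direction in which the jaws open and shut, and the axes are right-handed (so a half turn about y gives the same grasp; the last joint's range is limited). The gripper opens to 85 mm and grips with 20 to 120 N. Pads are 22 mm wide; open, the fingers measure 114 mm over their backs; the gripper's body (76 mm by 85 mm) begins 54 mm behind the grasp point. The pads swing forward as they close: fully open they stand 13 mm farther back than shut.
Start: joints at [1.104, 0.286, 1.577, -0, 1.279, -0.15], TCP at [0.21, 0.641, 0.245] pointing down, gripper open.
Joint ranges: [-2.77, 2.77], [-0.9, 2.22], [0.21, 2.48], [-1.53, 4.67], [0.24, 2.81], [-2.84, 2.84]. Speed limits (rad/s): [2.79, 2.79, 3.14, 3.14, 3.14, 3.14].

INTERFACE

Orientations are given as a unit quaternion [x, y, z, w].
In Python, from plant import get_state, read_camera, sign_off, tips_ahead gives the robot as it stands.
- The arm moves only by the tool send_rows, never from a script. Its argument "plan" is a list of rows, each a list of 2 entries, a list of its own where there are three numbers: the shift along the tool's x, y, z in units of 12 cm (1.0 is 12 cm), then the turn, a rotation vector about the tool's x, y, z in units of 360 degrees (1.0 is 360 degrees). In form: [[[tx, ty, tz], [rx, ry, rz]], ...]. A call has 1 to 12 rows; each row shifts and turns the commanded pose from where the row before left it, along the tool's axes as they then stand; what a row does not reach is not made up. A row lasts 1/10 s, in which the tool goes at most 50 mm and 8.59 degrees, less where a joint would pass 70% of its speed; a pose out of reach is approached as far as the arm can. A call with a number of a shift or a turn outside -1 to 1 is refused whole. A call with a gripper value outside its range is refused whole. "gripper" is the closure, from 0 (fully open) to 1 (shut), set as the call begins (left out, the last holds). The fingers move at their own pace and stop on an object; "grip_force" is the grip in N (left out, the last holds). Time passes only in rows, so rows that do not move let the fingers close. It gives the time, the measured TCP pose, the force and the opening at its end, in the units of the state.
- get_state(): the state, without advancing time (a new reading comes with each control period).
- read_camera(name): name is "scene" or "top"; returns a dict with "img" (384x512x3 uint8, blue, green, red), "fx", "fy", "cx", "cy" (pixels), "D" ([k1, k2, p1, p2, k3] as OpenCV has them; the pictures are not rectified), "world_from_camera" (4x4, takes a point from camera to world coordinates). Camera axes: x right, y down, z forward; pixel columns grow to the right and rows downward; lengths in m; the calibration is good to about 2 mm. A picture is of the moment at which its call begins. There is no depth.
- sign_off(): hands the job in, once; it reports no verdict.
The state is a dict: "time": time; "qpos": joint angles; "dq": joint speeds; "joint_efforts": joint torques, N m; "eef_pos": TCP position; "tcp_rot": TCP orientation; "contact_force": force on the tool from outside, world axes, zero at the start; "wrist_torque": the same for the moment, N m; "opening": opening from 0.0 (shut) to 1.0 (fully open).
Only numpy, scipy, OpenCV 4.12 (cv2) and the standard library are available. Lean on these libraries where they do the work, as an engineer would, in place of code of your own. Each camera call takes 0.05 s, during which the arm holds its last target. There are 200 camera calls.

## Working session

There is one attempt and no reset: what is moved stays moved. The work goes in short steps, Python scripts to look and compute and a tool call to move; the robot and the scene stay as the last step left them, time stands still between calls to the robot, and variables do not carry over. Pictures are saved under pics/ and viewed, about 8 in all and at most 12, crops included, and the job is handed in when it is done.

Besides the shell and the picture viewer there is one more tool, called after "Request:" as name(argument=value, ...), one argument or row to a line, values as JSON. send_rows: Moves the arm, as the interface text tells. Its arguments: {"type":"object","properties":{"plan":{"type":"array"},"gripper":{"type":"number"},"grip_force":{"type":"number"}},"required":["plan"]}

```bash
ls; mkdir -p pics; cat > h.py <<'E'
import numpy as np,cv2
from plant import *
def cam(n,save=None):
    c=read_camera(n)
    if save: cv2.imwrite('pics/'+save,c['img'])
    return c
def K(c): return np.array([[c['fx'],0,c['cx']],[0,c['fy'],c['cy']],[0,0,1.]])
def ray(c,uv,z):
    p=cv2.undistortPoints(np.array([[uv]],float),K(c),np.array(c['D'],float))[0,0]
    T=np.array(c['world_from_camera']);d=T[:3,:3]@[p[0],p[1],1];o=T[:3,3]
    return o+d*(z-o[2])/d[2]
def proj(c,P):
    T=np.linalg.inv(np.array(c['world_from_camera']));
    return cv2.projectPoints(np.array(P,float).reshape(-1,1,3),cv2.Rodrigues(T[:3,:3])[0],T[:3,3],K(c),np.array(c['D'],float))[0][:,0]
E
python3 - <<'E'
from h import *
for n in('top','scene'):
    c=cam(n,n+'0.png'); print(n,np.round(c['world_from_camera'],3).tolist(),c['fx'])
    cv2.imwrite(f'pics/{n}0b.png',cv2.resize(c['img'],(800,600),interpolation=cv2.INTER_CUBIC))
print(get_state(),tips_ahead)
E
```

```text
pics
top [[-0.011, -0.989, 0.149, 0.332], [-1.0, 0.01, -0.008, 0.248], [0.007, -0.149, -0.989, 1.613], [0.0, 0.0, 0.0, 1.0]] 471.135444658387
scene [[0.854, -0.2, 0.48, -0.011], [-0.52, -0.329, 0.788, -0.741], [-0.0, -0.923, -0.385, 0.565], [0.0, 0.0, 0.0, 1.0]] 499.28462836636396
{'time': 0.1, 'qpos': array([ 1.10399983e+00,  2.87113766e-01,  1.57804800e+00,  2.61550984e-05,
        1.27862034e+00, -1.49985826e-01]), 'dq': array([ 1.36735185e-04,  5.16939827e-05, -3.46287123e-03, -8.26074438e-04,
       -8.83733200e-05, -3.31432149e-04]), 'joint_efforts': array([ 1.89510007e-03, -4.07296371e+01, -2.93699706e+01, -1.06425293e-04,
        3.36146470e-03, -9.90801254e-07]), 'eef_pos': array([0.20998339, 0.64090285, 0.24405159]), 'tcp_rot': array([ 0.69898791, -0.11178761,  0.11130083, -0.69751814]), 'contact_force': array([-0.59338175, -0.44066034,  0.03786485]), 'wrist_torque': array([0.03692457, 0.01072222, 0.02498686]), 'opening': 1.0018366886823518} 0.014
```

View pics/top0b.png

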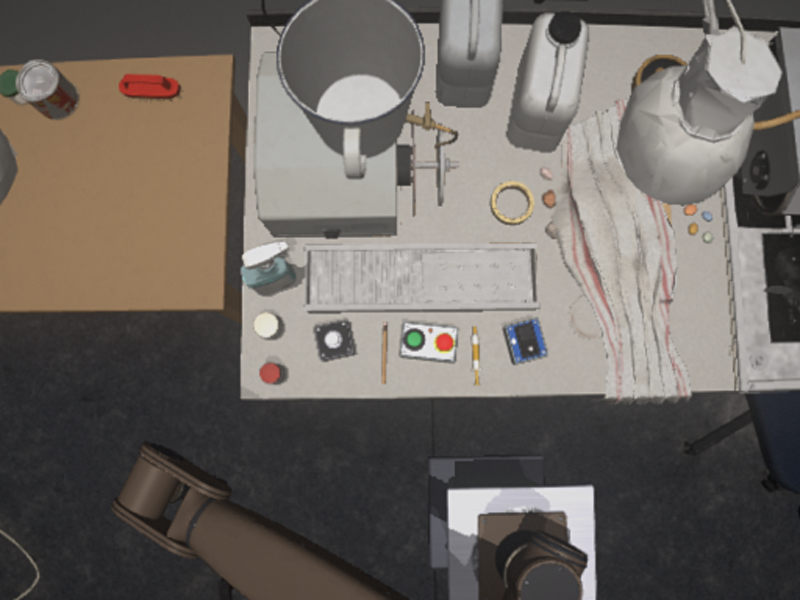

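View pics/scene0b.png

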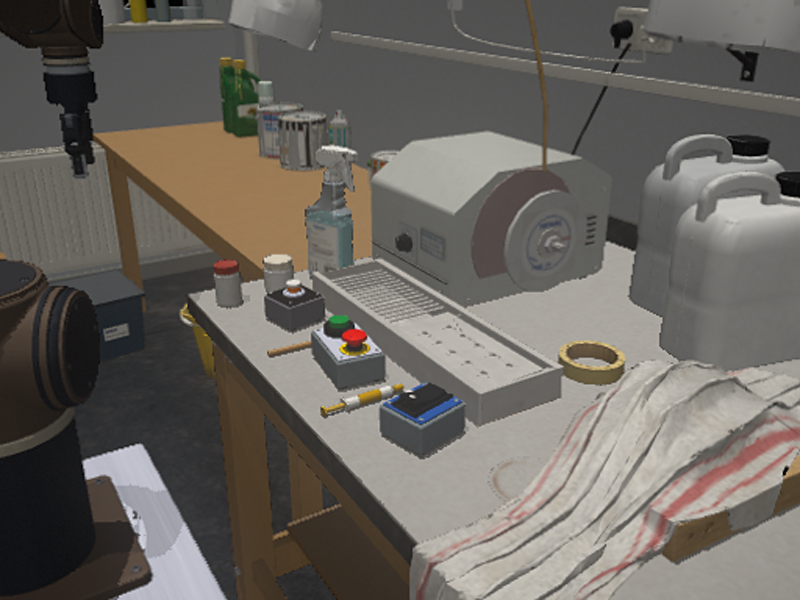

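The top view shows the boxes in a row at about row 340: breaker near (333,340), motor near (430,342) and pump near (525,340), all at 800x600. I'll enlarge both views to measure.

```bash
python3 - <<'E'
import cv2
t=cv2.imread('pics/top0.png')[198:238,195:355]
s=cv2.imread('pics/scene0.png')[172:298,162:302]
cv2.imwrite('pics/c1.png',cv2.resize(t,None,fx=5,fy=5,interpolation=cv2.INTER_CUBIC))
cv2.imwrite('pics/c2.png',cv2.resize(s,None,fx=4.5,fy=4.5,interpolation=cv2.INTER_CUBIC))
E
```

```text
(no output)
```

View pics/c1.png

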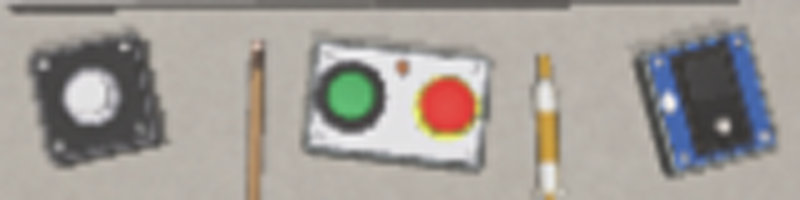

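View pics/c2.png

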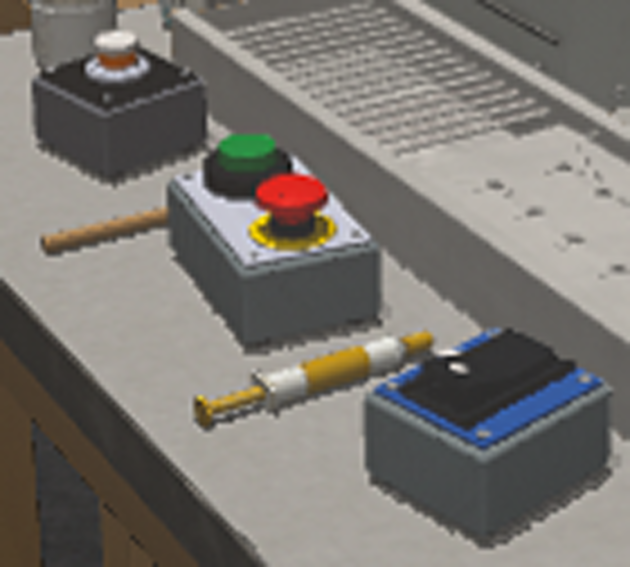

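Top crop: dot at (724,126), breaker button at (91,96), green at (351,96), red at (447,106). Scene crop: dot at (459,368), breaker top at (117,40), green top at (247,146), red at (291,190).

```bash
python3 - <<'E'
from h import *
t=cam('top');s=cam('scene')
for n,a,b,z in [('dot',(724,126),(459,368),.064),('brk',(91,96),(117,40),.070),('grn',(351,96),(247,146),.070),('red',(447,106),(291,190),.075)]:
    pa=(195+(a[0]+.5)/5-.5,198+(a[1]+.5)/5-.5);pb=(162+(b[0]+.5)/4.5-.5,172+(b[1]+.5)/4.5-.5)
    print(n,ray(t,pa,z).round(4),ray(s,pb,z).round(4))
# pump box plate corners in top crop -> yaw ; motor corners; breaker
for n,cs,z in [('pump',[(645,55),(742,32),(772,148),(680,172)],.048),('motor',[(315,42),(489,62),(482,168),(306,150)],.048),('brk',[(33,42),(140,34),(163,142),(55,163)],.048)]:
    P=[ray(t,(195+a/5-.4,198+b/5-.4),z)[:2] for a,b in cs];P=np.array(P)
    print(n,P.mean(0).round(4),[round(float(np.degrees(np.arctan2(*(P[i]-P[j])[::-1]))),1) for i,j in((0,3),(1,2),(0,1),(3,2))])
from scipy.spatial.transform import Rotation as R
st=get_state();print(R.from_quat(st['tcp_rot']).as_matrix().round(3))
E
```

```text
dot [ 0.4474 -0.0178  0.064 ] [ 0.4483 -0.0156  0.064 ]
brk [0.4714 0.3996 0.07  ] [0.4728 0.4016 0.07  ]
grn [0.4697 0.2287 0.07  ] [0.4697 0.2286 0.07  ]
red [0.462 0.166 0.075] [0.4595 0.1603 0.075 ]
pump [ 0.465  -0.0115] [15.1, 12.7, 102.6, 103.6]
motor [0.4651 0.1972] [-5.3, -4.9, 82.8, 83.5]
brk [0.474  0.3973] [10.6, 11.9, 93.8, 100.5]
[[ 0.95  -0.001  0.312]
 [-0.312 -0.001  0.95 ]
 [-0.    -1.    -0.002]]
```

Request:
send_rows(
  plan=[
    [[0,0,0],[0,-0.018,0]],
    [[0,0,0],[0,-0.018,0]],
    [[0,0,0],[0,-0.018,0]],
    [[0,0,0],[0,-0.018,0]],
    [[0,0,0],[0,0,0]],
  ],
  gripper=1,
  grip_force=30,
)

```text
time: 0.7
eef_pos: [0.2102, 0.6413, 0.2449]
tcp_rot: [0.706, 0.048, -0.048, -0.705]
contact_force: [-0.6, 0.2, -0.1]
opening: 0.141
```

```bash
cat > go.py <<'E'
from h import *
import sys
from scipy.spatial.transform import Rotation as R
def go(P):
    s=get_state();M=R.from_quat(s['tcp_rot']).as_matrix()
    d=M.T@(np.array(P)-s['eef_pos'])
    print('t',s['time'],'pos',s['eef_pos'].round(4),'yaw',np.degrees(np.arctan2(M[1,0],M[0,0])).round(1),'down',M[:,1].round(4),'F',s['contact_force'].round(2),'q',s['qpos'].round(2),'open',round(s['opening'],3),'units',(d/.12).round(4))
if __name__=='__main__': 
    go([float(v) for v in sys.argv[1:4]])
    import plant; print(plant.tips_ahead)
E
python3 go.py .43 .3 .2
```

```text
t 0.7 pos [0.2102 0.6413 0.2449] yaw 7.8 down [-3.e-04 -6.e-04 -1.e+00] F [-0.57  0.17 -0.11] q [ 1.1   0.29  1.58 -0.    1.28 -0.6 ] open 0.141 units [ 1.4313  0.3757 -3.0648]
0.014
```

Request:
send_rows(
  plan=[
    [[0.143,0,-0.306],[0,0,0]],
    [[0.143,0,-0.306],[0,0,0]],
    [[0.143,0.03,-0.306],[0,0,0]],
    [[0.143,0.03,-0.306],[0,0,0]],
    [[0.143,0.05,-0.306],[0,0,0]],
    [[0.143,0.05,-0.306],[0,0,0]],
    [[0.143,0.05,-0.306],[0,0,0]],
    [[0.143,0.05,-0.306],[0,0,0]],
    [[0.143,0.05,-0.306],[0,0,0]],
    [[0.143,0.05,-0.306],[0,0,0]],
    [[0,0,0],[0,0,0]],
  ],
)

```text
time: 1.8
eef_pos: [0.4315, 0.2973, 0.2012]
tcp_rot: [0.706, 0.045, -0.045, -0.705]
contact_force: [-0.8, 0.7, -0.1]
opening: -0.001
```

```bash
python3 go.py .447 -.017 .12
```

```text
t 1.8 pos [0.4315 0.2973 0.2012] yaw 7.3 down [-7.0e-04 -1.7e-03 -1.0e+00] F [-0.75  0.72 -0.13] q [ 0.41 -0.01  1.99 -0.    1.16 -1.29] open -0.001 units [-0.2052  0.6813 -2.6134]
0.014
```

Request:
send_rows(
  plan=[
    [[-0.02,0,-0.29],[0,0,0]],
    [[-0.02,0,-0.29],[0,0,0]],
    [[-0.02,0,-0.29],[0,0,0]],
    [[-0.025,0,-0.29],[0,0,0]],
    [[-0.025,0,-0.29],[0,0,0]],
    [[-0.025,0,-0.29],[0,0,0]],
    [[-0.025,0.1,-0.29],[0,0,0]],
    [[-0.025,0.2,-0.29],[0,0,0]],
    [[-0.02,0.2,-0.293],[0,0,0]],
    [[0,0.18,0],[0,-0.016,0]],
    [[0,0,0],[0,0,0]],
    [[0,0,0],[0,0,0]],
  ],
)

```text
time: 3.0
eef_pos: [0.4479, -0.0126, 0.1207]
tcp_rot: [-0.702, -0.082, 0.083, 0.702]
contact_force: [-0.3, 0.1, 0.4]
opening: 0.001
```

```bash
python3 - <<'E'
from h import *; from go import go
c=cam('scene');t=cam('top')
cv2.imwrite('pics/d1.png',np.hstack([cv2.resize(c['img'][180:310,220:320],None,fx=4,fy=4,interpolation=cv2.INTER_CUBIC),cv2.resize(t['img'][190:320,300:390],None,fx=4,fy=4,interpolation=cv2.INTER_CUBIC)]))
go([.447,-.017,.085])
p=get_state()['eef_pos']-[0,0,.014]
print((proj(c,p)-[220,180])*4,(proj(t,p)-[300,190])*4+[400,0])
E
```

```text
t 3.1 pos [ 0.4489 -0.0126  0.122 ] yaw 13.5 down [ 2.4e-03 -5.0e-04 -1.0e+00] F [ 0.2  -0.16  0.2 ] q [-0.25 -0.08  2.22  0.    1.   -2.06] open 0.002 units [-0.0245  0.308  -0.0314]
[[172.86464241 211.63659619]] [[560.38617186 125.17192982]]
```

View pics/d1.png

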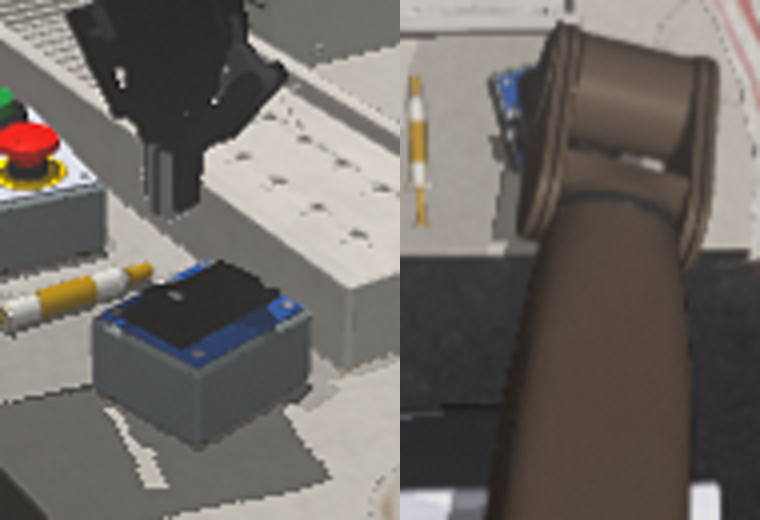

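The fingertip in the scene view at (173,211) matches its projection, so the tool calibration holds. Going down onto the dot.

Request:
send_rows(
  plan=[
    [[-0.01,0.1,-0.03],[0,0,0]],
    [[0,0.1,0],[0,0,0]],
    [[0,0.1,0],[0,0,0]],
    [[0,0.02,0],[0,0,0]],
    [[0,0.02,0],[0,0,0]],
    [[0,0.02,0],[0,0,0]],
    [[0,0,0],[0,0,0]],
  ],
)

```text
time: 3.8
eef_pos: [0.4479, -0.0171, 0.0775]
tcp_rot: [0.702, 0.083, -0.083, -0.702]
contact_force: [0.2, -0.5, 0.7]
opening: -0.0
```

Request:
send_rows(
  plan=[
    [[0,0.015,0],[0,0,0]],
    [[0,0.015,0],[0,0,0]],
    [[0,0.01,0],[0,0,0]],
    [[0,0,0],[0,0,0]],
  ],
)

```text
time: 4.2
eef_pos: [0.4475, -0.0172, 0.0725]
tcp_rot: [0.702, 0.083, -0.083, -0.702]
contact_force: [-1.5, -0.4, 2.7]
opening: 0.003
```

```bash
python3 go.py .447 -.0165 .072
```

```text
t 4.2 pos [ 0.4475 -0.0172  0.0725] yaw 13.5 down [-1.e-04 -5.e-04 -1.e+00] F [-1.53 -0.39  2.69] q [-0.27  0.01  2.24 -0.    0.89 -2.07] open 0.003 units [-0.0029  0.0039  0.0068]
0.014
```

Moving rocker, about 3 N so far. Press on until the force rises at the stop.

Request:
send_rows(
  plan=[
    [[0,0.008,0],[0,0,0]],
    [[0,0.008,0],[0,0,0]],
    [[0,0,0],[0,0,0]],
  ],
)

```text
time: 4.5
eef_pos: [0.4476, -0.0172, 0.0719]
tcp_rot: [0.702, 0.083, -0.084, -0.702]
contact_force: [-7.0, -1.5, 13.8]
opening: -0.002
```

Request:
send_rows(
  plan=[
    [[0,0.008,0],[0,0,0]],
    [[0,0,0],[0,0,0]],
  ],
)

```text
time: 4.7
eef_pos: [0.4477, -0.0172, 0.0718]
tcp_rot: [-0.702, -0.083, 0.084, 0.702]
contact_force: [-8.8, -0.2, 18.6]
opening: 0.001
```

Hard stop reached: 18 N, with the tips at about 58 mm. Lift off and look.

Request:
send_rows(
  plan=[
    [[0,-0.05,0],[0,0,0]],
    [[0,-0.2,0],[0,0,0]],
    [[0,-0.3,0],[0,0,0]],
    [[0,-0.3,0],[0,0,0]],
    [[0,-0.2,0],[0,0,0]],
    [[0,0,0.3],[0,0,0]],
    [[0,0,0.3],[0,0,0]],
    [[0,0,0.3],[0,0,0]],
    [[0,0,0],[0,0,0]],
  ],
)

```text
time: 5.6
eef_pos: [0.4212, 0.091, 0.195]
tcp_rot: [-0.701, -0.085, 0.085, 0.703]
contact_force: [-0.1, -0.2, -0.2]
opening: -0.0
```

```bash
python3 - <<'E'
from h import *; from go import go
c=cam('scene');t=cam('top')
cv2.imwrite('pics/d2.png',np.hstack([cv2.resize(c['img'][230:300,230:310],None,fx=5,fy=5,interpolation=cv2.INTER_CUBIC),cv2.resize(t['img'][190:260,300:370],None,fx=5,fy=5,interpolation=cv2.INTER_CUBIC)]))
go([.472,.4005,.15])
E
```

```text
t 5.7 pos [0.4222 0.0886 0.1953] yaw 13.6 down [ 7.e-04  1.e-04 -1.e+00] F [ 0.16 -1.05  0.08] q [-0.03 -0.23  2.2   0.    1.17 -1.84] open 0.001 units [1.0158 0.3778 2.4277]
```

View pics/d2.png

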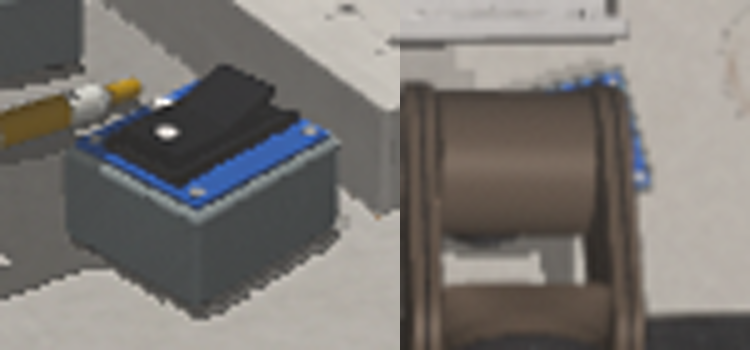

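The rocker is on (dotted half level, far half raised) and the box corner is where it was. Next, the breaker.

Request:
send_rows(
  plan=[
    [[0.127,0,0.3],[0,0,0]],
    [[0.127,0,0.3],[0,0,0]],
    [[0.127,0,0.3],[0,0,0]],
    [[0.127,0,0.3],[0,0,0]],
    [[0.127,0,0.3],[0,0,0]],
    [[0.127,0,0.3],[0,0,0]],
    [[0.127,0,0.3],[0,0,0]],
    [[0.127,0.1,0.3],[0,0,0]],
    [[0,0.25,0.03],[0,0,0]],
    [[0,0.25,0],[0,0,0]],
    [[0,0,0],[0,0,0]],
  ],
)

```text
time: 6.8
eef_pos: [0.4705, 0.3976, 0.1176]
tcp_rot: [0.704, 0.079, -0.086, -0.701]
contact_force: [-0.3, 0.0, -0.1]
opening: -0.002
```

```bash
python3 - <<'E'
from h import *; from go import go
c=cam('scene')
cv2.imwrite('pics/d3.png',cv2.resize(c['img'][130:220,140:240],None,fx=5,fy=5,interpolation=cv2.INTER_CUBIC))
go([.472,.4005,.09])
print((proj(c,[[.472,.4005,.07],get_state()['eef_pos']-[0,0,.014]])-[140,130])*5)
E
```

```text
t 6.85 pos [0.472  0.3983 0.1206] yaw 13.4 down [-0.0052 -0.0031 -1.    ] F [ 0.33 -0.57  0.51] q [ 0.54  0.29  1.81 -0.    1.04 -1.27] open -0.003 units [0.0061 0.2546 0.0183]
[[237.54494109 253.46137542]
 [235.51347432 189.98590197]]
```

View pics/d3.png

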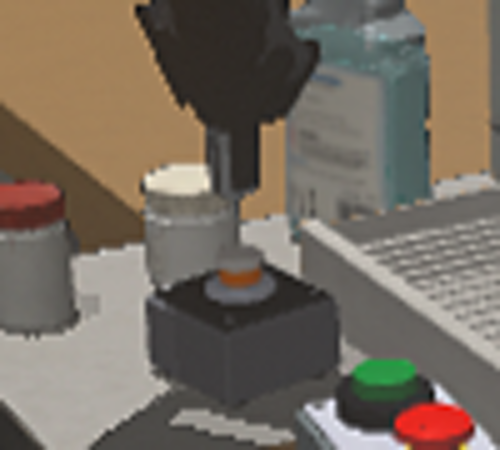

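Request:
send_rows(
  plan=[
    [[0.005,0.1,0.02],[0,0,0]],
    [[0,0.1,0],[0,0,0]],
    [[0,0.06,0],[0,0,0]],
    [[0,0.02,0],[0,0,0]],
    [[0,0.02,0],[0,0,0]],
    [[0,0.02,0],[0,0,0]],
    [[0,0,0],[0,0,0]],
  ],
)

```text
time: 7.55
eef_pos: [0.4727, 0.4025, 0.0852]
tcp_rot: [-0.702, -0.083, 0.083, 0.702]
contact_force: [-1.0, -0.2, 0.8]
opening: 0.001
```

Request:
send_rows(
  plan=[
    [[0,0.015,0],[0,0,0]],
    [[0,0.015,0],[0,0,0]],
    [[0,0.015,0],[0,0,0]],
    [[0,0,0],[0,0,0]],
  ],
)

```text
time: 7.95
eef_pos: [0.473, 0.4027, 0.0803]
tcp_rot: [-0.702, -0.084, 0.083, 0.702]
contact_force: [-0.8, -0.5, 2.9]
opening: -0.001
```

Request:
send_rows(
  plan=[
    [[0,0.015,0],[0,0,0]],
    [[0,0.015,0],[0,0,0]],
    [[0,0.01,0],[0,0,0]],
    [[0,0,0],[0,0,0]],
  ],
)

```text
time: 8.35
eef_pos: [0.4731, 0.4028, 0.076]
tcp_rot: [-0.702, -0.084, 0.083, 0.702]
contact_force: [-2.2, -1.5, 8.1]
opening: -0.002
```

Request:
send_rows(
  plan=[
    [[0,0.008,0],[0,0,0]],
    [[0,0,0],[0,0,0]],
  ],
)

```text
time: 8.55
eef_pos: [0.4731, 0.4028, 0.076]
tcp_rot: [-0.702, -0.083, 0.083, 0.702]
contact_force: [-3.7, -1.8, 11.1]
opening: -0.001
```

Request:
send_rows(
  plan=[
    [[0,0.006,0],[0,0,0]],
    [[0,0,0],[0,0,0]],
    [[0,-0.05,0],[0,0,0]],
    [[0,-0.2,0],[0,0,0]],
    [[0,-0.25,0],[0,0,0]],
    [[-0.09,0,-0.28],[0,0,0]],
    [[-0.09,0,-0.28],[0,0,0]],
    [[-0.09,0,-0.28],[0,0,0]],
    [[-0.09,0,-0.28],[0,0,0]],
    [[0,0,-0.28],[0,0,0]],
    [[0,0,0],[0,0,0]],
    [[0,0,0],[0,0,0]],
  ],
)

```text
time: 9.75
eef_pos: [0.4698, 0.2285, 0.1327]
tcp_rot: [-0.702, -0.082, 0.083, 0.702]
contact_force: [-1.0, -0.1, -0.3]
opening: 0.001
```

```bash
python3 - <<'E'
from h import *; from go import go
c=cam('scene')
cv2.imwrite('pics/d4.png',cv2.resize(c['img'][150:260,150:260],None,fx=5,fy=5,interpolation=cv2.INTER_CUBIC))
go([.4697,.2287,.09])
print((proj(c,[[.472,.4005,.062],[.4697,.2287,.07],get_state()['eef_pos']-[0,0,.014]])-[150,150])*5)
E
```

```text
t 9.8 pos [0.4697 0.2292 0.1328] yaw 13.5 down [-8.e-04  2.e-04 -1.e+00] F [-0.19  0.42 -0.99] q [ 0.26  0.08  2.04  0.    1.03 -1.55] open -0.002 units [-0.0009  0.3566 -0.0039]
[[188.33964299 167.44564409]
 [332.43786008 270.19673279]
 [328.87825819 174.89840574]]
```

View pics/d4.png

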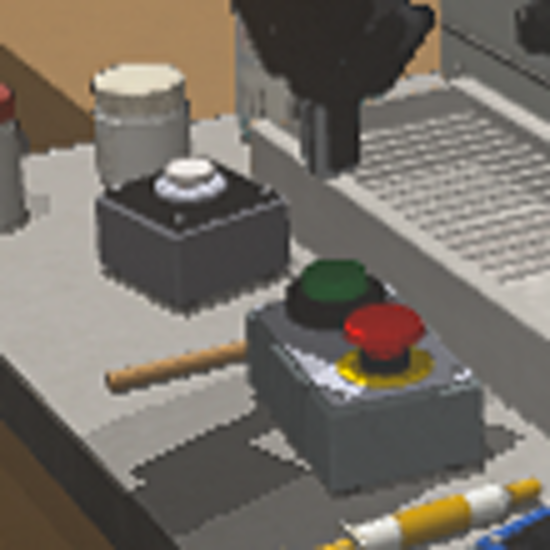

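The breaker is in with no orange showing, and the tip is centred over the green button. Going down to press it.

Request:
send_rows(
  plan=[
    [[0,0.12,0],[0,0,0]],
    [[0,0.12,0],[0,0,0]],
    [[0,0.07,0],[0,0,0]],
    [[0,0.03,0],[0,0,0]],
    [[0,0.03,0],[0,0,0]],
    [[0,0.015,0],[0,0,0]],
    [[0,0.015,0],[0,0,0]],
    [[0,0.015,0],[0,0,0]],
    [[0,0,0],[0,0,0]],
  ],
)

```text
time: 10.7
eef_pos: [0.4703, 0.2291, 0.084]
tcp_rot: [-0.702, -0.084, 0.083, 0.702]
contact_force: [-0.5, 0.6, 1.3]
opening: 0.001
```

Request:
send_rows(
  plan=[
    [[0,0.015,0],[0,0,0]],
    [[0,0.015,0],[0,0,0]],
    [[0,0.01,0],[0,0,0]],
    [[0,0,0],[0,0,0]],
  ],
)

```text
time: 11.1
eef_pos: [0.4704, 0.2292, 0.0792]
tcp_rot: [-0.702, -0.084, 0.083, 0.702]
contact_force: [-0.6, -0.3, 4.1]
opening: -0.002
```

Request:
send_rows(
  plan=[
    [[0,0.01,0],[0,0,0]],
    [[0,0.01,0],[0,0,0]],
    [[0,0.006,0],[0,0,0]],
    [[0,0,0],[0,0,0]],
  ],
)

```text
time: 11.5
eef_pos: [0.4705, 0.2292, 0.0778]
tcp_rot: [0.702, 0.083, -0.084, -0.702]
contact_force: [-4.7, -1.4, 14.9]
opening: 0.001
```

Request:
send_rows(
  plan=[
    [[0,0.006,0],[0,0,0]],
    [[0,0,0],[0,0,0]],
    [[0,0,0],[0,0,0]],
  ],
)

```text
time: 11.8
eef_pos: [0.4706, 0.2292, 0.0778]
tcp_rot: [0.702, 0.083, -0.084, -0.702]
contact_force: [-6.1, -1.4, 18.3]
opening: 0.003
```

Bottomed at 0.0778 m with 18 N. Lift well clear, up and away for a final view.

Request:
send_rows(
  plan=[
    [[0,-0.05,0],[0,0,0]],
    [[0,-0.2,0],[0,0,0]],
    [[0,-0.3,0],[0,0,0]],
    [[0,-0.3,0],[0,0,0]],
    [[0,-0.3,0],[0,0,0]],
    [[0,-0.3,0],[0,0,0]],
    [[0,-0.2,0.1],[0,0,0]],
    [[0,0,0],[0,0,0]],
    [[0,0,0],[0,0,0]],
    [[0,0,0],[0,0,0]],
  ],
)

```text
time: 12.8
eef_pos: [0.4661, 0.2402, 0.2702]
tcp_rot: [0.703, 0.082, -0.085, -0.702]
contact_force: [0.7, -0.1, -0.1]
opening: 0.002
```

```bash
python3 - <<'E'
from h import *; from go import go
c=cam('scene','end.png')
a=cv2.imread('pics/scene0.png')[155:300,130:310]
cv2.imwrite('pics/d5.png',cv2.resize(np.hstack([a,c['img'][155:300,130:310]]),None,fx=2.2,fy=3,interpolation=cv2.INTER_CUBIC))
go([.47,.23,.3])
E
```

```text
t 12.85 pos [0.4661 0.2401 0.2702] yaw 13.5 down [-0.0044 -0.0014 -1.    ] F [-0.06  0.03 -0.88] q [ 0.28 -0.07  1.91 -0.    1.3  -1.52] open -0.004 units [ 0.0103 -0.2486 -0.0897]
```

View pics/d5.png

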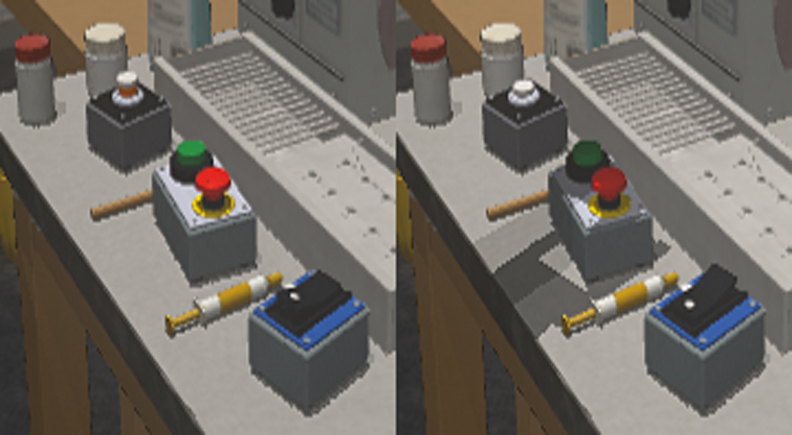

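Comparing before and after: the rocker is on, the breaker is in, green is back up at the same height, red is untouched, and nothing has shifted. Handing in.

```bash
python3 -c "
from plant import *
print(sign_off())"
```

```text
the job is handed in; nothing more can be done
None
```

I pressed the three controls in the order asked with the closed fingertips, and handed the job in at about 12.9 s. `sign_off` reports no verdict.

| Control | Highest force read | Tip height at the stop | Given height |
|---|---|---|---|
| Pump rocker (dotted end) | 18.6 N | 57.8 mm | about 58 mm |
| Breaker button | 11.1 N, then about 0.7 mm more commanded, not read | 62.0 mm | about 62 mm |
| Green start button | 18.3 N | 63.8 mm | 64 mm |

- **Last picture:** compared with the first one, the dotted half of the rocker is level and the breaker shows no orange. The green button is back up and the red one is up. The three boxes, the jars, the syringe and the stick show no visible shift.
- **Not checked:** the tape was outside that last crop, but the arm never went near it.
- **Hand-in state:** the tool was about 0.18 m above the buttons, touching nothing. No check failed.
- **Disagreement:** the two cameras placed the rocker dot and the breaker button about 2 mm apart, and the red stop button, which I did not use, about 6 mm apart. I aimed at the averages for the two I pressed.

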